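# Pack the lever jack and hold up the panel carrier

## Task

Pack up the lever jack by laying the wide steel disc and then the smaller rubber disc flat and centred on its round saddle, and slide it by its upright grip until the stack is centred below the marked lift point, the dome-nutted ear on the free edge of the hinged panel carrier. Pump the handle all the way down once, let it come right back up so the packing beds in, then press it all the way down again. Finish while still holding the handle down, so that the jack alone keeps the carrier's edge raised; leave the jar, spatula, bottle and tin where they are.

Things in the scene. Friction and masses are not known exactly. Their poses are not given: they have to be found in the camera images.
- jack: lever jack standing loose on the table, 0.95 kg in all, slid along the table rather than lifted. Base plate 285 x 90 x 12 mm. Origin: on the table under the saddle axis. Its x axis points forward (the saddle end, the base ends 50 mm ahead of the saddle axis), the handle and the upright grip lie to its -x (the base ends 235 mm behind the saddle axis), z up
- saddle_top (a point): centre of the top face of the jack's round flat steel saddle, 70 mm diameter, 50 mm above the table with the handle up; it rises 24 mm when the handle goes all the way down. Beside and ahead of it the jack is clear; the handle's two hinge cheeks (up to 58 mm above the table) stand 36 to 58 mm behind its axis
- jack_grip (a point): middle of the top of the jack's upright grip, a fixed dark steel block 34 mm along the jack's x, 14 mm along its y, from the base plate (12 mm above the table) up to 80 mm above the table; 212 mm behind the saddle axis, on the jack's centre line. To be pinched across its 14 mm from above, for sliding the jack
- paddle (a point): centre of the top face of the flat rubber paddle at the end of the jack's pump handle, 45 mm long and 36 mm wide, on the jack's centre line about 149 mm behind the saddle axis; with the handle up it is 87 mm above the table and slopes 0.30 rad down towards the saddle, pressed all the way down it is about 39 mm above the table and slopes 0.15 rad the other way. It moves with the handle
- jack_handle (a joint): angle of the pump handle about its hinge (47 mm behind the saddle axis, 50 mm above the table): 0 up, where its spring returns it, 0.45 rad all the way down at its stop. Saddle rise is 53 mm per rad. The paddle takes about 3 N at the top and 10 to 14 N at the bottom under the carrier's load; when let go the handle comes back up
- disc_wide: loose flat dark steel disc, 64 mm diameter, 14 mm thick, 0.3 kg, lying on the table; origin at the centre of its underside, z up
- disc_small: loose flat black rubber disc, 46 mm diameter, 14 mm thick, 0.05 kg, lying on the table; origin at the centre of its underside, z up
- stand: fixed stand of the hinged panel carrier (240 mm wide along x). Origin on the table below the carrier's middle; hinge line along its x at y = +130 mm, 97 mm up; the free edge is at y = -100 mm, on two posts (18 mm square, x = +-105, y = -75 mm), and looks to -y, from where the jack goes in. The silver panel clamped on it reaches 120 mm above the table
- lift_point (a point): centre of the underside of the round rubber pad (30 mm diameter) at the carrier's marked lift point; 88 mm above the table when the carrier rests. It is under the round-ended ear, 60 mm wide, in the middle of the free edge (stand x = 0, y = -130 mm; ear ends at y = -160 mm), which has a dome nut on top straight above the pad (nut top 116 mm up)
- carrier (a joint): angle of the carrier about its hinge: 0 resting, positive with its free edge raised. With both discs on the saddle (10 mm below the pad, handle up) the handle all the way down raises it to about 0.05 rad (14 mm at the lift point); its weight puts about 6 to 9 N on the pad
- jar: bystander: lidded white jar, 62 mm diameter, 85 mm tall, origin under its middle
- spatula: bystander: paint spatula lying flat, black handle, origin on the table under it
- flask: bystander: grey bottle with black cap, 68 mm diameter, 170 mm tall, origin under its middle
- tin: bystander: plain metal tin, 80 mm diameter, 100 mm tall, origin under its middle
Mind the look-alikes: they are no part of the job. Leave any purple or turquoise look-alike of the disc_wide alone.

How it is judged:
On the way, in this order (a step that is already met when the one before it is completed fails the run):
1. the wide disc lies flat and centred on the saddle with the small disc on it, both let go (horizontal distance between each of disc_wide, disc_small and saddle_top below 0.01 m and z of disc_wide in the frame of saddle_top between -0.003 and 0.004 m and z of disc_small in the frame of saddle_top between 0.01 and 0.019 m and angle between each of disc_wide, disc_small's own z axis and vertical below 0.12 rad and contact force between each of the arm, the fingers and disc_wide below 0.3 N and contact force between each of the arm, the fingers and disc_small below 0.3 N and contact force between each of the fingers, the arm and stand below 0.5 N), for 0.2 s.
2. the jack stands with its stack centred below the lift point, handle up (horizontal distance between each of disc_wide, disc_small and saddle_top below 0.01 m and z of disc_wide in the frame of saddle_top between -0.003 and 0.004 m and z of disc_small in the frame of saddle_top between 0.01 and 0.019 m and angle between each of disc_wide, disc_small's own z axis and vertical below 0.12 rad and horizontal distance between saddle_top and lift_point below 0.015 m and value of joint jack_handle below 0.08 rad and value of joint carrier below 0.01 rad), for 0.2 s.
3. first stroke: the handle is all the way down and the carrier is raised on the stack (value of joint jack_handle above 0.38 rad and value of joint carrier above 0.033 rad and contact force between disc_small and stand above 2 N and angle between jack's own z axis and vertical below 0.05 rad and horizontal distance between each of disc_wide, disc_small and saddle_top below 0.01 m and z of disc_wide in the frame of saddle_top between -0.003 and 0.004 m and z of disc_small in the frame of saddle_top between 0.01 and 0.019 m and angle between each of disc_wide, disc_small's own z axis and vertical below 0.12 rad and horizontal distance between saddle_top and lift_point below 0.015 m), for 0.1 s.
4. the handle has come back up and the carrier is down (value of joint jack_handle below 0.1 rad and value of joint carrier below 0.01 rad and horizontal distance between saddle_top and lift_point below 0.015 m), for 0.1 s.
At the end, for the whole second after the job is handed in: Fingers hold the handle past 0.38 rad with over 3 N; carrier raised over 0.033 rad, bearing on the small disc (over 2 N), not touched by the robot; discs flat on the saddle, wide below small, each within 10 mm of its axis; saddle within 15 mm of the lift point; jack flat, tilted under 0.05 rad (all of step 3 and contact force between each of the arm, the fingers and disc_wide below 0.3 N and contact force between each of the arm, the fingers and disc_small below 0.3 N and contact force between each of the fingers, the arm and stand below 0.5 N and contact force between the fingers and jack above 3 N and velocity of joint jack_handle between -0.1 and 0.1 rad/s); the arm keeps its last pose, push and grip.
It fails at once if the lidded white jar is moved by more than 30 mm (distance of jar from where it was at the start of the episode above 0.03 m).
It fails at once if the spatula is moved by more than 30 mm (distance of spatula from where it was at the start of the episode above 0.03 m).
It fails at once if the tall capped bottle is moved by more than 30 mm (distance of flask from where it was at the start of the episode above 0.03 m).
It fails at once if the metal tin is moved by more than 30 mm (distance of tin from where it was at the start of the episode above 0.03 m).
It fails at once if the jack is tipped over (angle between jack's own z axis and vertical above 0.4 rad).
It also fails if it takes over 72 s, if anything falls off the work surface, if the arm or the gripper's body presses on something with over 40 N, if the wrist force passes 120 N, or if a joint passes its speed limit or range.

## Robot

A 6-joint arm with a two-finger parallel gripper is mounted at the origin on the work surface. World frame = base frame: x ahead of the robot, y to its left, z up, the work surface at z = 0. Lengths are in m, angles in rad, forces in N, time in s.
With the tool pointing down it reaches from about 0.325 to 0.9 m from the base axis. Payload 3.5 kg.
Tool frame: the origin (TCP) lies on the centre line of the jaws, within the pads' length; the fingertips stand 8 mm ahead of it and the grasp point (between the pads) lies 11 mm behind it (arm.tips_ahead is the distance from the TCP to the fingertips, in m); z points along the fingers, y is the line along which they close (so a half turn about z gives the same grasp; the last joint's range is limited). The gripper opens to 85 mm and grips with 20 to 120 N. Pads are 22 mm wide; open, the fingers measure 114 mm over their backs; the gripper's body (76 mm by 85 mm) begins 54 mm behind the grasp point. The pads swing forward as they close: fully open they stand 13 mm farther back than shut.
Start: joints at [-1.348, 0.276, -0.026, 1.268, 0, 1.467], TCP at [0.2, -0.592, 0.239] pointing down, gripper open.
Joint ranges: [-3.12, 3.12], [-0.85, 1.88], [-1.08, 1.24], [-1.95, 2.15], [-1.57, 1.53], [-3.14, 3.14]. Speed limits (rad/s): [2.57, 2.57, 3.14, 3.14, 3.14, 3.14].

## Interface

Orientations are given as a unit quaternion [w, x, y, z].
In Python, from plant import monitor, viewer, order, arm gives the robot as it stands.
- The arm moves only by the tool jog_arm, never from a script. Its argument "plan" is a list that holds one entry, the list of rows, each a list of 5 numbers: the shift along the tool's x, y, z in m, then the turn about the tool's z in rad, then the opening, from 0 (shut) to 1 (fully open). A call has 1 to 8 rows; each row shifts and turns the commanded pose from where the row before left it, along the tool's axes as they then stand; what a row does not reach is not made up. A row lasts 1/12 s, in which the tool goes at most 41.7 mm and 7.16 degrees, less where a joint would pass 70% of its speed; a pose out of reach is approached as far as the arm can. A call is refused whole if a number of a shift passes 0.0417 or a number of a turn 0.125, either way. A call with a gripper value outside its range is refused whole. The fingers move at their own pace and stop on an object; "squeeze" is the grip in N (left out, the last holds). Time passes only in rows, so rows that do not move let the fingers close. It gives the time, the measured TCP pose, the force, the opening and the grip force at its end, in the units of the state.
- monitor.read_state(): the state, without advancing time (a new reading comes with each control period).
- viewer.capture(name): name is "scene" or "top" or "wrist"; returns a dict with "color" (420x560x3 uint8, blue, green, red), "range_z" (420x560 float32, m along the optical axis (not along the pixel's ray), 0 where there is no reading), "camera_matrix" (3x3 intrinsics, pixels), "origin" and "orientation" of the camera in the world; the wrist camera has in their place "tool_from_camera" (4x4, takes a point from camera to tool coordinates, whose origin is the TCP and whose axes are the flange's). Camera axes: x right, y down, z forward; pixel columns grow to the right and rows downward; lengths in m; the calibration is good to about 2 mm. The wrist camera is an equidistant fisheye: a pixel r from the principal point sees the ray r / f radians off the axis. A picture is of the moment at which its call begins: read the wrist's pose just before it.
- order.finish_job(): hands the job in; it is judged then, once.
The state is a dict: "t": time; "q": joint angles; "joint_vel": joint speeds; "effort": joint torques, N m; "eef_pos": TCP position; "ee_rot": TCP orientation; "force": force on the tool from outside, world axes, zero at the start; "wrist_torque": the same for the moment, N m; "finger_gap": finger opening in m; "grasp_force": force on a finger pad.
Only numpy, scipy, OpenCV 4.12 (cv2) and the standard library are available. Lean on these libraries where they do the work, as an engineer would, in place of code of your own. Each camera call takes 0.05 s, during which the arm holds its last target. There are 200 camera calls.

## Working session

There is one attempt and no reset: what is moved stays moved. The work goes in short steps, Python scripts to look and compute and a tool call to move; the robot and the scene stay as the last step left them, time stands still between calls to the robot, and variables do not carry over. Pictures are saved under pics/ and viewed, at most 10 in all, crops included, and the job is handed in when it is done.

Besides the shell and the picture viewer there is one more tool, called after "Call:" in YAML: its name, and indented under it one key for each argument. jog_arm: Moves the arm, as the interface text tells. Its arguments: {"type":"object","properties":{"plan":{"type":"array"},"squeeze":{"type":"number"}},"required":["plan"]}

```bash
mkdir -p pics; ls; cat > h.py <<'E'
import numpy as np, cv2, pickle
from scipy.spatial.transform import Rotation as R
from plant import monitor, viewer, order, arm
def rot(q): return R.from_quat([q[1],q[2],q[3],q[0]]).as_matrix()
def cloud(c):
    K=c["camera_matrix"]; z=c["range_z"]; v,u=np.indices(z.shape)
    p=np.stack([(u-K[0,2])/K[0,0]*z,(v-K[1,2])/K[1,1]*z,z],-1)
    return p@rot(c["orientation"]).T+np.array(c["origin"])
E
python3 - <<'E'
from h import *
s=monitor.read_state(); print(s)
for n in("scene","top"):
    c=viewer.capture(n); cv2.imwrite(f"pics/{n}0.png",c["color"]); pickle.dump(c,open(n+".pkl","wb")); print(n,c["origin"],c["orientation"],c["camera_matrix"])
E
```

```text
pics
{'t': 0.0, 'q': array([-1.34841391e+00,  2.77168567e-01, -2.79191587e-02,  1.26801183e+00,
        2.50466124e-06,  1.46736512e+00]), 'joint_vel': array([ 0.00089698,  0.00015606,  0.00115313, -0.00010592,  0.00094995,
       -0.00047877]), 'effort': array([ 8.38452470e-04, -4.45507050e+01,  2.95204443e+01,  1.63923937e-02,
       -4.94148628e-05,  6.69951604e-06]), 'eef_pos': array([ 0.19984899, -0.59136065,  0.23811958]), 'ee_rot': array([-1.14965317e-03,  9.86759351e-01,  1.62187103e-01, -6.72025040e-05]), 'force': array([ 0.40963747, -0.35631291, -0.39374571]), 'wrist_torque': array([-0.00241215, -0.0332514 ,  0.04648675]), 'grasp_force': 0.0, 'finger_gap': 0.08537334756544988}
scene [ 1.1392906  -0.40177531  1.00560688] [-0.26858776  0.83135005  0.46379924 -0.1469965 ] [[404.96298515   0.         281.46737221]
 [  0.         404.96298515 209.09924392]
 [  0.           0.           1.        ]]
top [ 0.50879825 -0.0292053   1.26163495] [ 0.02534931 -0.69960393  0.71363096 -0.02534957] [[504.42542814   0.         278.70575585]
 [  0.         504.42542814 207.83030313]
 [  0.           0.           1.        ]]
```

View pics/top0.png

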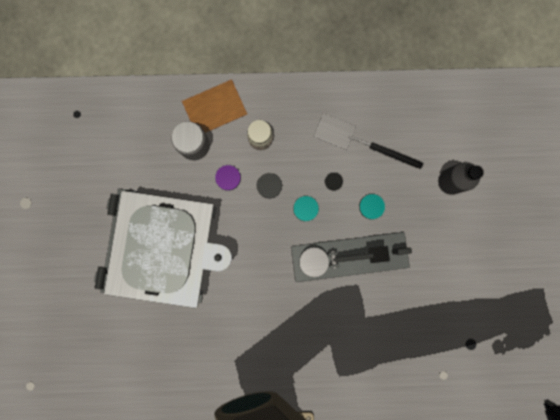

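View pics/scene0.png

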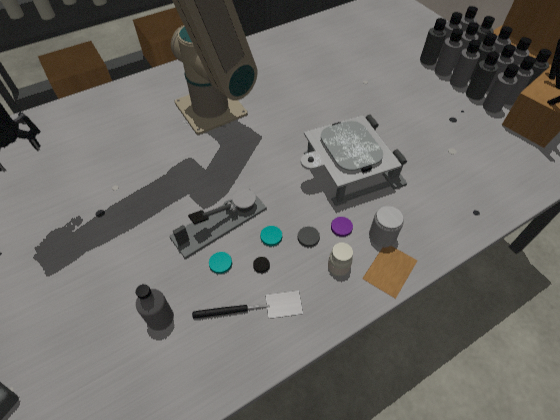

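The top view shows the wide disc at (269,186), the small disc at (334,181), the saddle at (314,262), the grip at about (402,249) and the ear's nut at (218,257). The scene view agrees with this. The purple disc at (228,178) and the turquoise discs at (306,208) and (372,207) are look-alikes.

```bash
cat >> h.py <<'E'
def ray(c,uv,z):
    K=c["camera_matrix"]; d=rot(c["orientation"])@np.array([(uv[0]-K[0,2])/K[0,0],(uv[1]-K[1,2])/K[1,1],1]); o=np.array(c["origin"])
    return (o+d*(z-o[2])/d[2])
def blob(mask,seed,r=40):
    n,l,st,ce=cv2.connectedComponentsWithStats(mask.astype(np.uint8))
    k=min(range(1,n),key=lambda i:np.hypot(*(ce[i]-seed))+(1e3 if st[i][4]<40 else 0))
    cn=max(cv2.findContours((l==k).astype(np.uint8),0,1)[0],key=cv2.contourArea)
    return ce[k],st[k][4],cv2.minEnclosingCircle(cn),cn
E
python3 - <<'E'
from h import *
c=pickle.load(open("top.pkl","rb")); P=cloud(c); g=c["color"].max(2).astype(int); H=P[...,2]
print("table z",np.median(H[300:330,480:540]))
for n,s,z,m in(("wide",(269,186),.014,g<75),("small",(334,181),.014,g<60),("saddle",(314,262),.050,(g>130)&(H>.04)),("hole",(218,257),.116,g<90),("turq1",(306,208),.014,c["color"][...,0].astype(int)-c["color"][...,2]>50),("turq2",(372,207),.014,c["color"][...,0].astype(int)-c["color"][...,2]>50)):
    w=np.zeros_like(g,bool); w[s[1]-24:s[1]+25,s[0]-24:s[0]+25]=1
    ce,a,ci,cn=blob(m&w,s); print(n,ce,a,ci, ray(c,ce,z).round(4),"diam",2*np.sqrt(a/np.pi)*(c["origin"][2]-z)/504, H[s[1],s[0]])
# jack heights
for nm,lo,hi,(u0,u1,v0,v1) in(("base",.006,.03,(285,415,225,288)),("grip",.07,.1,(390,415,235,262)),("paddle",.07,.11,(365,390,235,265)),("saddle",.042,.06,(290,335,240,285)),("ear",.092,.11,(203,240,238,280)),("nut",.111,.13,(205,235,245,272)),("panel",.1,.13,(120,203,190,310))):
    q=P[v0:v1,u0:u1].reshape(-1,3); q=q[(q[:,2]>lo)&(q[:,2]<hi)]
    r=cv2.minAreaRect((q[:,:2]*1000).astype(np.float32)); print(nm,len(q),q.mean(0).round(4),"rect",r)
for s,n in(((188,138),"tin"),((260,132),"jar"),((470,172),"flask")):
    q=P[s[1]-20:s[1]+20,s[0]-25:s[0]+25].reshape(-1,3);q=q[q[:,2]>.04];print(n,q.mean(0).round(3),q.min(0).round(3),q.max(0).round(3))
cv2.imwrite("pics/crop1.png",cv2.resize(c["color"][150:300,190:420],None,fx=3.4,fy=3.4,interpolation=2))
E
```

```text
table z 0.00018642570426896654
wide [269.11434978 185.27130045] 446 ((269.1270751953125, 185.27227783203125), 11.91915225982666) [ 0.6552 -0.0074  0.014 ] diam 0.05899014801689438 0.014382511197746473
small [333.37168142 181.00442478] 226 ((333.3524475097656, 180.98634338378906), 8.413851737976074) [ 0.6626 -0.1675  0.014 ] diam 0.0419919725739485 0.019663917832356104
saddle [313.65895062 261.87962963] 648 ((313.7008056640625, 261.8155822753906), 14.41409683227539) [ 0.4647 -0.111   0.05  ] diam 0.06905320167247883 0.0475742515642823
hole [224.296875 241.94375 ] 320 ((221.5, 244.5), 16.985387802124023) [0.5161 0.0948 0.116 ] diam 0.045882362090704946 0.1141168791820244
turq1 [305.56722689 208.09033613] 476 ((305.6363525390625, 208.0454559326172), 12.319632530212402) [ 0.5965 -0.0967  0.014 ] diam 0.0609418358296827 0.015092441267000378
turq2 [371.90495868 206.12396694] 484 ((371.9599914550781, 206.16000366210938), 12.370524406433105) [ 0.5981 -0.2613  0.014 ] diam 0.06145181824233114 0.01142238273498819
base 2820 [ 0.4774 -0.2127  0.0117] rect ((478.98223876953125, -205.1910247802734
[... 413 characters left out ...]
18.81367492675781), (81.06587982177734, 69.05670166015625), 88.34383392333984)
ear 665 [0.485  0.1181 0.1017] rect ((488.98663330078125, 114.77175903320312), (63.16635513305664, 73.07390594482422), 88.79725646972656)
nut 30 [0.4824 0.1121 0.1146] rect ((481.8342590332031, 111.52727508544922), (14.7645902633667, 12.483715057373047), 48.0348014831543)
panel 7855 [0.5042 0.2404 0.1141] rect ((504.0318298339844, 242.1859893798828), (190.89772033691406, 266.4774475097656), 89.34720611572266)
tin [0.755 0.175 0.106] [ 0.509 -0.029  0.04 ] [0.804 0.221 1.262]
jar [0.767 0.012 0.103] [ 0.509 -0.029  0.04 ] [0.804 0.043 1.262]
flask [ 0.653 -0.446  0.131] [ 0.509 -0.494  0.042] [ 0.691 -0.029  1.262]
```

View pics/crop1.png

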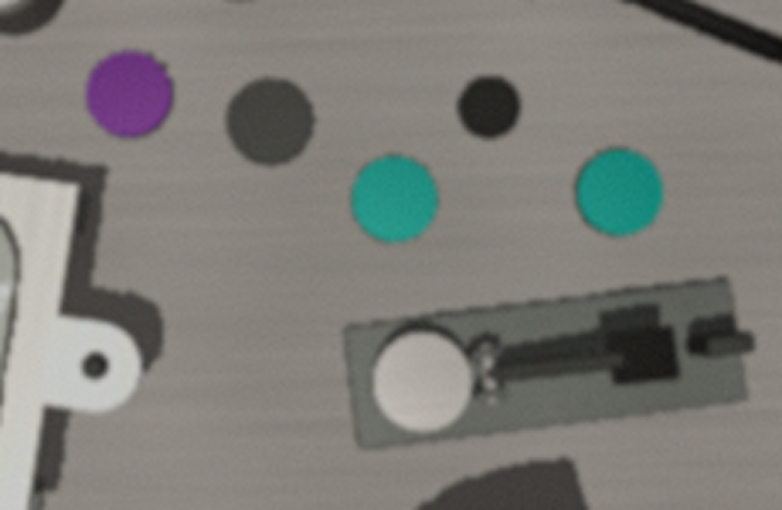

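The saddle–grip distance measures 0.211 m against the given 0.212 m, and the heights match too. The jack heading is about 96.3°. I'll turn the tool so its jaw line follows the jack's y, then move over the wide disc.

Call:
jog_arm:
  plan:
    - [[0,0,0,-0.123,1],[0,0,0,-0.123,1],[0,0,0,-0.123,1],[0,0,0,-0.123,1],[0,0,0,-0.123,1],[0,0,0,-0.123,1],[0,0,0,-0.123,1],[0,0,0,-0.123,1]]

```text
t: 0.77
eef_pos: [0.1999, -0.5917, 0.2386]
ee_rot: [-0.001, 0.791, 0.611, 0.0]
force: [0.2, -0.4, -0.6]
finger_gap: 0.0855
grasp_force: 0.0
```

Call:
jog_arm:
  plan:
    - [[0,0,0,-0.123,1],[0,0,0,-0.123,1],[0,0,0,-0.123,1],[0.0265,0.0258,0,0,1],[0.0265,0.0258,0,0,1],[0.0265,0.0258,0,0,1],[0.0265,0.0258,0,0,1],[0.0265,0.0258,0,0,1]]

```text
t: 1.43
eef_pos: [0.3145, -0.4448, 0.2387]
ee_rot: [-0.0, 0.668, 0.744, 0.0]
force: [0.7, 0.2, 0.3]
finger_gap: 0.0854
grasp_force: 0.0
```

Call:
jog_arm:
  plan:
    - [[0.0265,0.0258,0,0,1],[0.0265,0.0258,0,0,1],[0.0265,0.0258,0,0,1],[0.0265,0.0258,0,0,1],[0.0265,0.0258,0,0,1],[0.0265,0.0258,0,0,1],[0.0265,0.0258,0,0,1],[0.0265,0.0258,0,0,1]]

```text
t: 2.1
eef_pos: [0.4968, -0.2116, 0.2389]
ee_rot: [-0.0, 0.668, 0.744, -0.0]
force: [-0.2, -0.6, 0.6]
finger_gap: 0.0854
grasp_force: 0.0
```

Call:
jog_arm:
  plan:
    - [[0.0265,0.0258,0,0,1],[0.0265,0.0258,0,0,1],[0.0265,0.0258,0,0,1],[0.0265,0.0258,0.02,0,1],[0.0265,0.0258,0.02,0,1],[0.0265,0.0258,0.02,0,1],[0.0265,0.0258,0.02,0,1],[0,0,0,0,1]]

```text
t: 2.77
eef_pos: [0.6552, -0.0054, 0.1542]
ee_rot: [-0.003, 0.666, 0.746, -0.001]
force: [-0.2, -0.6, 0.3]
finger_gap: 0.0855
grasp_force: 0.0
```

```bash
cat >> h.py <<'E'
def delta(tx,ty,tz,h=None):
    s=monitor.read_state(); M=rot(s["ee_rot"]); hd=np.degrees(np.arctan2(M[1,0],M[0,0]))
    d=M.T@(np.array([tx,ty,tz])-s["eef_pos"])
    print("t",round(s["t"],2),"pos",s["eef_pos"].round(4),"head",hd.round(2),"tilt",M[:,2].round(3),"delta",d.round(4),"turn",None if h is None else round(np.radians(hd-h),4),"gap",round(s["finger_gap"],4),"F",s["force"].round(1),s["grasp_force"]); return s,M
def wristpts(c,s,M,uv,z):
    K=c["camera_matrix"];T=np.array(c["tool_from_camera"])
    a=np.array([uv[0]-K[0,2],uv[1]-K[1,2]]);r=np.hypot(*a);th=r/K[0,0]
    d=np.array([*(a/max(r,1e-9)*np.sin(th)),np.cos(th)]); d=M@(T[:3,:3]@d); o=M@T[:3,3]+s["eef_pos"]
    return o+d*(z-o[2])/d[2]
E
python3 - <<'E'
from h import *
print(arm.tips_ahead)
s,M=delta(.6552,-.0074,.012,96.3)
c=viewer.capture("wrist"); print(c["camera_matrix"][0]); cv2.imwrite("pics/w1.png",c["color"]); pickle.dump((c,s,M),open("w1.pkl","wb"))
E
```

```text
0.008
t 2.77 pos [ 0.6552 -0.0054  0.1542] head 96.5 tilt [-0.006  0.003 -1.   ] delta [-0.0026  0.0006  0.1421] turn 0.0035 gap 0.0855 F [-0.2 -0.6  0.3] 0.0
[325.1922621    0.         279.59116776]
```

View pics/w1.png

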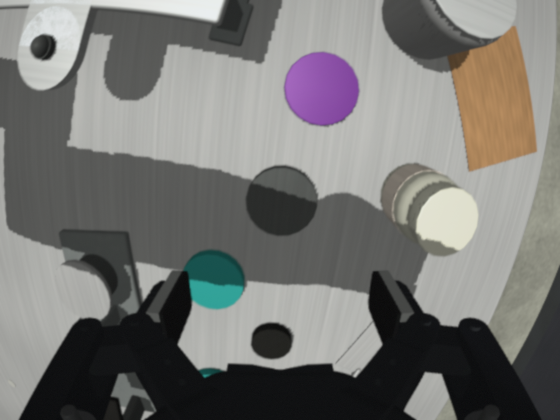

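The wrist view has the wide disc centred at about (282,200), with the small disc at (271,341) and purple at (322,88). I'll cast these rays to check the top-view positions.

```bash
python3 - <<'E'
from h import *
c,s,M=pickle.load(open("w1.pkl","rb"))
for n,uv,z in(("wide",(282,200.5),.014),("small",(271,340),.014),("turq1",(213.5,279),.014),("nut",(42,45),.116),("tcp?",(280,280),.15)):
    print(n,wristpts(c,s,M,uv,z).round(4))
print(np.array(c["tool_from_camera"]).round(3))
E
```

```text
wide [ 0.6569 -0.0052  0.014 ]
small [ 0.6633 -0.1625  0.014 ]
turq1 [ 0.5992 -0.0926  0.014 ]
nut [0.4901 0.1105 0.116 ]
tcp? [ 0.656  -0.0068  0.15  ]
[[ 0.    -0.95  -0.313  0.079]
 [ 1.     0.    -0.     0.   ]
 [ 0.    -0.313  0.95  -0.135]
 [ 0.     0.     0.     1.   ]]
```

Call:
jog_arm:
  plan:
    - [[-0.001,0.001,0.03,0,1],[0,0,0.03,0,1],[0,0,0.03,0,1],[0,0,0.03,0,1],[0,0,0.02,0,1],[0,0,0.01,0,1],[0,0,0,0,1],[0,0,0,0,1]]

```text
t: 3.48
eef_pos: [0.6562, -0.0122, 0.0106]
ee_rot: [0.0, 0.668, 0.744, -0.0]
force: [-0.5, -0.2, 1.0]
finger_gap: 0.0854
grasp_force: 0.0
```

Call:
jog_arm:
  plan:
    - [[0,0,0,0,0.6],[0,0,0,0,0.6],[0,0,0,0,0.6],[0,0,0,0,0.6],[0,0,0,0,0.6],[0,0,0,0,0.6]]
  squeeze: 40

```text
t: 3.98
eef_pos: [0.6579, -0.0121, 0.0131]
ee_rot: [0.002, 0.668, 0.744, 0.001]
force: [-2.1, -1.5, 5.1]
finger_gap: 0.061
grasp_force: 41.9
```

The grasp is about 6 mm off-centre along the tool's x, and the tips are touching the table. I'll reopen, shift and regrip slightly higher.

Call:
jog_arm:
  plan:
    - [[0,0,0,0,1],[0,0,0,0,1],[0,0,0,0,1],[0.006,0,-0.004,0,1],[0,0,0,0,1],[0,0,0,0,1]]

```text
t: 4.48
eef_pos: [0.6558, -0.0051, 0.0144]
ee_rot: [0.0, 0.668, 0.744, 0.0]
force: [-0.2, 0.8, -0.3]
finger_gap: 0.0852
grasp_force: 0.0
```

Call:
jog_arm:
  plan:
    - [[0,0,0,0,0.6],[0,0,0,0,0.6],[0,0,0,0,0.6],[0,0,0,0,0.6],[0,0,0,0,0.6],[0,0,0,0,0.6]]
  squeeze: 40

```text
t: 4.98
eef_pos: [0.6562, -0.0055, 0.015]
ee_rot: [0.0, 0.668, 0.744, 0.001]
force: [-0.1, 1.0, 5.6]
finger_gap: 0.0603
grasp_force: 42.1
```

Call:
jog_arm:
  plan:
    - [[0,0,-0.01,0,0.6],[0,0,-0.02,0,0.6],[0,0,-0.03,0,0.6],[0,0,-0.03,0,0.6],[0,0,-0.02,0,0.6],[0,0,0,0,0.6],[0,0,0,0,0.6]]

```text
t: 5.57
eef_pos: [0.6562, -0.0058, 0.1248]
ee_rot: [0.001, 0.668, 0.744, 0.001]
force: [-0.1, 0.4, -3.2]
finger_gap: 0.0601
grasp_force: 44.2
```

```bash
python3 - <<'E'
from h import *
s,M=delta(.4647,-.111,.12,96.3)
c=viewer.capture("wrist"); cv2.imwrite("pics/w2.png",c["color"]); pickle.dump((c,s,M),open("w2.pkl","wb"))
E
```

```text
t 5.57 pos [ 0.6562 -0.0058  0.1248] head 96.18 tilt [ 0.002 -0.    -1.   ] delta [-0.084  -0.2017  0.0045] turn -0.0021 gap 0.0601 F [-0.1  0.4 -3.2] 44.18243408203125
```

View pics/w2.png

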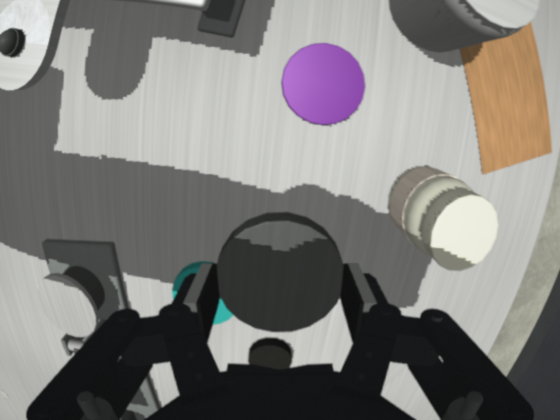

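The disc is held flat between the pads, centred at (280,272), and the saddle is at lower left. Next I go over the saddle.

Call:
jog_arm:
  plan:
    - [[-0.006,-0.014,0,0,0.6],[-0.012,-0.029,0,0,0.6],[-0.012,-0.029,0,0,0.6],[-0.012,-0.029,0,0,0.6],[-0.012,-0.029,0,0,0.6],[-0.012,-0.029,0,0,0.6],[-0.012,-0.029,0,0,0.6],[-0.006,-0.0137,0,0,0.6]]

```text
t: 6.28
eef_pos: [0.4577, -0.1104, 0.1206]
ee_rot: [-0.004, 0.668, 0.744, -0.002]
force: [-1.0, 0.5, -2.8]
finger_gap: 0.0608
grasp_force: 44.3
```

Call:
jog_arm:
  plan:
    - [[0,0,0,0,0.6],[0,0,0,0,0.6]]

```text
t: 6.45
eef_pos: [0.4625, -0.1105, 0.1224]
ee_rot: [-0.001, 0.668, 0.744, -0.0]
force: [1.1, 0.5, -3.2]
finger_gap: 0.0604
grasp_force: 44.3
```

```bash
python3 - <<'E'
from h import *
c,s,M=pickle.load(open("w2.pkl","rb"))
g=c["color"].max(2)
for v in (305,318,325,331):print(v,g[v,250:310:10])
p=wristpts(c,s,M,(280,272),s["eef_pos"][2]-.001); print("disc rel tool",(M.T@(p-s["eef_pos"])).round(4))
s,M=delta(.4647,-.111,.066,96.3)
c=viewer.capture("top"); pickle.dump(c,open("top2.pkl","wb"))
P=cloud(c); q=P[235:290,285:340].reshape(-1,3); print(q[:,2].max())
E
```

```text
305 [50 49 51 49 51 48]
318 [50 49 50 50 50 47]
325 [109  48  49  49  49  48]
331 [202 199 123  98 113 204]
disc rel tool [0.0047 0.0006 0.001 ]
t 6.45 pos [ 0.4625 -0.1105  0.1224] head 96.11 tilt [-0.002  0.002 -1.   ] delta [-0.0008  0.0023  0.0564] turn -0.0034 gap 0.0604 F [ 1.1  0.5 -3.2] 44.34632956981659
1.261634954362225
```

Call:
jog_arm:
  plan:
    - [[-0.002,0,0.01,0,0.6],[-0.002,0,0.015,0,0.6],[0,0,0.015,0,0.6],[0,0,0.01,0,0.6],[0,0,0.005,0,0.6],[0,0,0,0,0.6],[0,0,0,0,0.6],[0,0,0,0,0.6]]

```text
t: 7.17
eef_pos: [0.4654, -0.1149, 0.0696]
ee_rot: [0.001, 0.668, 0.744, 0.0]
force: [0.1, 0.6, -2.8]
finger_gap: 0.0601
grasp_force: 44.4
```

```bash
python3 - <<'E'
from h import *
s,M=delta(.4647,-.111,.066,96.3)
c=viewer.capture("wrist"); cv2.imwrite("pics/w3.png",c["color"]); pickle.dump((c,s,M),open("w3.pkl","wb"))
E
```

```text
t 7.17 pos [ 0.4654 -0.1149  0.0696] head 96.21 tilt [ 0.001 -0.    -1.   ] delta [ 0.004  -0.0002  0.0036] turn -0.0016 gap 0.0601 F [ 0.1  0.6 -2.8] 44.382871985435486
```

View pics/w3.png

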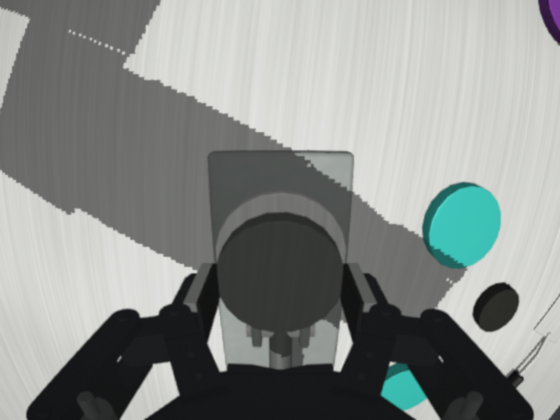

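The view shows the saddle's front rim at (281,191), the disc's front edge at (281,212) and the base's front edge at v=152. I'll compute the centring along x from these.

```bash
python3 - <<'E'
from h import *
c,s,M=pickle.load(open("w3.pkl","rb")); z=s["eef_pos"][2]
f=lambda uv,h:(M.T@(wristpts(c,s,M,uv,h)-s["eef_pos"])).round(4)[:2]
print("saddle",f((281,191.5),.05)-[.035,0],"disc",f((281,212),z-.001)-[.032,0],"base",f((281,152),.012)-[.05,0])
print("saddle L/R",f((214,248),.05),f((349,248),.05),"base LR",f((208,155),.012),f((353,155),.012),"disc LR",f((217,272),z-.001),f((343,272),z-.001))
E
```

```text
saddle [0.0041 0.0011] disc [0.0026 0.0011] base [0.0035 0.0013]
saddle L/R [ 0.0085 -0.0342] [0.0084 0.0372] base LR [ 0.0522 -0.0428] [0.0523 0.0448] disc LR [ 0.0043 -0.0296] [0.0042 0.0309]
```

It's centred within 1–2 mm. Now lower, release and rise.

Call:
jog_arm:
  plan:
    - [[0.001,0.001,0.002,0,0.6],[0,0,0.002,0,0.6],[0,0,0,0,0.6],[0,0,0,0,0.75],[0,0,0,0,0.9],[0,0,0,0,1],[0,0,0,0,1],[0,0,0,0,1]]

```text
t: 7.88
eef_pos: [0.4657, -0.1138, 0.0653]
ee_rot: [0.0, 0.668, 0.744, 0.0]
force: [-0.5, -0.3, -0.2]
finger_gap: 0.0852
grasp_force: 0.0
```

Call:
jog_arm:
  plan:
    - [[0,0,-0.01,0,1],[0,0,-0.02,0,1],[0,0,-0.03,0,1],[0,0,-0.02,0,1],[0,0,0,0,1],[0,0,0,0,1]]

```text
t: 8.38
eef_pos: [0.4669, -0.1143, 0.1472]
ee_rot: [0.002, 0.668, 0.744, 0.001]
force: [0.7, 0.3, -0.1]
finger_gap: 0.0853
grasp_force: 0.0
```

```bash
python3 - <<'E'
from h import *
s,M=delta(.663,-.166,.14,96.3)
c=viewer.capture("wrist"); cv2.imwrite("pics/w4.png",c["color"]); pickle.dump((c,s,M),open("w4.pkl","wb"))
E
```

```text
t 8.38 pos [ 0.4669 -0.1143  0.1472] head 96.19 tilt [ 0.004 -0.002 -1.   ] delta [-0.0725  0.1893  0.0081] turn -0.0019 gap 0.0853 F [ 0.7  0.3 -0.1] 0.0
```

View pics/w4.png

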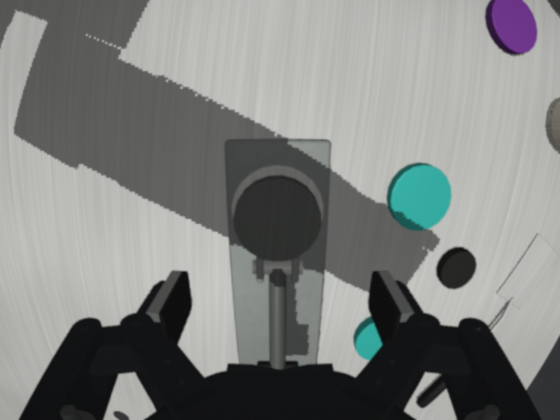

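The wide disc, centred at (277,218), is let go on the saddle. The small disc is at (456,268). I'll compute both positions.

```bash
python3 - <<'E'
from h import *
c,s,M=pickle.load(open("w4.pkl","rb"))
g=c["color"].max(2)
m=np.zeros_like(g,bool);m[160:270,225:330]=g[160:270,225:330]<62
ce,a,ci,cn=blob(m,(277,218)); e=cv2.fitEllipse(cv2.convexHull(cn)); print(ce,a,e)
print("wide",wristpts(c,s,M,(277,218),.064).round(4))
print("saddle",(wristpts(c,s,M,(277.5,165.5),.05)-.035*M[:,0]).round(4),"disc front",(wristpts(c,s,M,(277.5,176),.064)-.032*M[:,0]).round(4))
m=np.zeros_like(g,bool);m[245:292,435:480]=g[245:292,435:480]<55
ce,a,ci,cn=blob(m,(456,268)); print(ce,a,"small",wristpts(c,s,M,ce,.012).round(4))
delta(.663,-.166,.14,96.3)
E
```

```text
[276.97328825 218.44294167] 5915 ((276.9599304199219, 219.19503784179688), (87.55715942382812, 87.79327392578125), 169.8690948486328)
wide [ 0.4655 -0.1116  0.064 ]
saddle [ 0.4659 -0.1113  0.0501] disc front [ 0.4661 -0.1131  0.0641]
[455.58208955 267.35557507] 1139 small [ 0.6596 -0.1653  0.012 ]
t 8.43 pos [ 0.4657 -0.1138  0.1457] head 96.19 tilt [ 0.001 -0.    -1.   ] delta [-0.0731  0.1905  0.006 ] turn -0.002 gap 0.0855 F [ 0.4  1.  -0.5] 0.0
```

Call:
jog_arm:
  plan:
    - [[-0.0123,0.0314,0,0,1],[-0.0123,0.0314,0,0,1],[-0.0123,0.0314,0,0,1],[-0.0123,0.0314,0,0,1],[-0.0123,0.0314,0,0,1],[-0.0123,0.0314,0,0,1],[0,0,0.02,0,1],[0,0,0.02,0,1]]

```text
t: 9.1
eef_pos: [0.6632, -0.1677, 0.1042]
ee_rot: [0.001, 0.668, 0.744, 0.0]
force: [-0.5, -0.1, -0.5]
finger_gap: 0.0856
grasp_force: 0.0
```

Call:
jog_arm:
  plan:
    - [[0,0,0,0,0.8],[0,0,0,0,0.8],[0,0,0,0,0.8]]

```text
t: 9.35
eef_pos: [0.6599, -0.1665, 0.1046]
ee_rot: [-0.001, 0.668, 0.744, -0.0]
force: [-1.3, 0.1, -0.3]
finger_gap: 0.068
grasp_force: 0.0
```

```bash
python3 - <<'E'
from h import *
s,M=delta(.661,-.1665,.019,96.3)
c=viewer.capture("wrist"); cv2.imwrite("pics/w5.png",c["color"]); pickle.dump((c,s,M),open("w5.pkl","wb"))
g=c["color"].max(2); m=np.zeros_like(g,bool);m[120:330,200:360]=g[120:330,200:360]<55
ce,a,ci,cn=blob(m,(280,220)); print(ce,a,ci,wristpts(c,s,M,ce,.013).round(4))
E
```

```text
t 9.35 pos [ 0.6599 -0.1665  0.1046] head 96.19 tilt [-0.002  0.001 -1.   ] delta [-0.0002  0.0012  0.0856] turn -0.0019 gap 0.068 F [-1.3  0.1 -0.3] 0.0
[285.26184711 218.80975441] 2891 ((285.0539245605469, 218.78941345214844), 30.603639602661133) [ 0.6644 -0.1665  0.013 ]
```

Call:
jog_arm:
  plan:
    - [[0,0.002,0.02,0,0.8],[0,0,0.025,0,0.8],[0,0,0.02,0,0.8],[0,0,0.015,0,0.8],[0,0,0.005,0,0.8],[0,0,0,0,0.8],[0,0,0,0,0.8]]

```text
t: 9.98
eef_pos: [0.6634, -0.1668, 0.0214]
ee_rot: [0.001, 0.668, 0.744, 0.0]
force: [-0.2, -0.8, -0.2]
finger_gap: 0.0683
grasp_force: 0.0
```

Call:
jog_arm:
  plan:
    - [[0,0,0,0,0.4],[0,0,0,0,0.4],[0,0,0,0,0.4],[0,0,0,0,0.4],[0,0,0,0,0.4],[0,0,0,0,0.4]]
  squeeze: 25

```text
t: 10.48
eef_pos: [0.6634, -0.1669, 0.0212]
ee_rot: [0.001, 0.668, 0.744, 0.0]
force: [0.0, 0.1, 5.1]
finger_gap: 0.034
grasp_force: 2.7
```

Call:
jog_arm:
  plan:
    - [[0,0,-0.01,0,0.4],[0,0,-0.02,0,0.4],[0,0,-0.03,0,0.4],[0,0,-0.03,0,0.4],[0,0,-0.02,0,0.4],[0,0,0,0,0.4],[0,0,0,0,0.4]]

```text
t: 11.07
eef_pos: [0.6638, -0.1669, 0.1322]
ee_rot: [0.002, 0.668, 0.744, 0.001]
force: [0.6, -0.4, -0.3]
finger_gap: 0.0338
grasp_force: 0.0
```

```bash
python3 - <<'E'
from h import *
s,M=delta(.4655,-.1125,.12,96.3)
c=viewer.capture("wrist"); pickle.dump((c,s,M),open("w6.pkl","wb"))
g=c["color"].max(2); m=np.zeros_like(g,bool);m[200:345,225:335]=g[200:345,225:335]<55
ce,a,ci,cn=blob(m,(280,270)); print(ce,a,ci,cv2.boundingRect(cn),(M.T@(wristpts(c,s,M,ci[0],s["eef_pos"][2]-.005)-s["eef_pos"])).round(4))
cv2.imwrite("pics/w6.png",c["color"][180:400,180:380])
E
```

```text
t 11.07 pos [ 0.6638 -0.1669  0.1322] head 96.19 tilt [ 0.003 -0.001 -1.   ] delta [ 0.0755 -0.1913  0.0115] turn -0.0019 gap 0.0338 F [ 0.6 -0.4 -0.3] 0.0
[278.66295082 214.25901639] 1525 ((278.83587646484375, 207.11831665039062), 27.115257263183594) (252, 200, 54, 34) [0.0356 0.0001 0.0049]
```

View pics/w6.png

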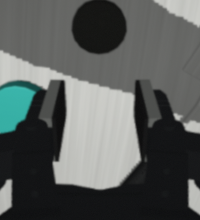

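The grip missed: the fingers closed above the disc, which is still on the table at (279,205). I'll regrip lower.

```bash
python3 - <<'E'
from h import *
c,s,M=pickle.load(open("w6.pkl","rb"))
g=c["color"].max(2); m=np.zeros_like(g,bool);m[165:240,240:320]=g[165:240,240:320]<55
ce,a,ci,cn=blob(m,(279,205)); print(ce,a,ci)
p=wristpts(c,s,M,ce,.013);print(p); delta(p[0],p[1],.011,96.3)
E
```

```text
[278.72482935 206.02303754] 2344 ((278.7176208496094, 205.9456024169922), 27.569135665893555)
[ 0.66381894 -0.16634925  0.013     ]
t 11.12 pos [ 0.6625 -0.1665  0.1303] head 96.19 tilt [ 0.  0. -1.] delta [-0.      0.0013  0.1193] turn -0.002 gap 0.0344 F [ 0.3 -0.  -0.9] 0.0
```

Call:
jog_arm:
  plan:
    - [[0,0,0.01,0,0.8],[0,0,0.03,0,0.8],[0,0,0.03,0,0.8],[0,0,0.025,0,0.8],[0,0,0.015,0,0.8],[0,0,0.007,0,0.8],[0,0,0.002,0,0.8],[0,0,0,0,0.8]]

```text
t: 11.78
eef_pos: [0.6615, -0.1662, 0.0094]
ee_rot: [-0.001, 0.668, 0.744, -0.001]
force: [0.3, 0.1, 0.4]
finger_gap: 0.0683
grasp_force: 0.0
```

Call:
jog_arm:
  plan:
    - [[0,0,0,0,0.45],[0,0,0,0,0.45],[0,0,0,0,0.45],[0,0,0,0,0.45],[0,0,0,0,0.45],[0,0,0,0,0.45]]
  squeeze: 25

```text
t: 12.28
eef_pos: [0.664, -0.167, 0.0127]
ee_rot: [0.001, 0.668, 0.744, 0.001]
force: [0.2, 1.2, 6.2]
finger_gap: 0.0444
grasp_force: 26.1
```

Call:
jog_arm:
  plan:
    - [[0,0,-0.01,0,0.45],[0,0,-0.02,0,0.45],[0,0,-0.03,0,0.45],[0,0,-0.03,0,0.45],[0,0,-0.02,0,0.45],[0,0,0,0,0.45],[0.006,-0.0153,0,0,0.45],[0.0116,-0.029,0,0,0.45]]

```text
t: 12.95
eef_pos: [0.619, -0.1548, 0.1213]
ee_rot: [0.002, 0.668, 0.744, 0.001]
force: [0.5, 0.9, 0.6]
finger_gap: 0.0442
grasp_force: 25.7
```

Call:
jog_arm:
  plan:
    - [[0.0116,-0.0292,0,0,0.45],[0.0116,-0.0292,0,0,0.45],[0.0116,-0.0292,0,0,0.45],[0.0116,-0.0292,0,0,0.45],[0.0116,-0.0292,0,0,0.45],[0,0,0,0,0.45],[0,0,0,0,0.45],[0,0,0,0,0.45]]

```text
t: 13.62
eef_pos: [0.4652, -0.1119, 0.1207]
ee_rot: [0.0, 0.668, 0.744, 0.0]
force: [0.7, -1.3, -0.5]
finger_gap: 0.0447
grasp_force: 25.8
```

```bash
python3 - <<'E'
from h import *
s,M=delta(.4655,-.1125,.079,96.3)
c=viewer.capture("wrist"); pickle.dump((c,s,M),open("w7.pkl","wb"))
cv2.imwrite("pics/w7.png",c["color"])
E
```

```text
t 13.62 pos [ 0.4652 -0.1119  0.1207] head 96.18 tilt [ 0. -0. -1.] delta [-0.0007  0.0002  0.0417] turn -0.002 gap 0.0447 F [ 0.7 -1.3 -0.5] 25.76381206512451
```

View pics/w7.png

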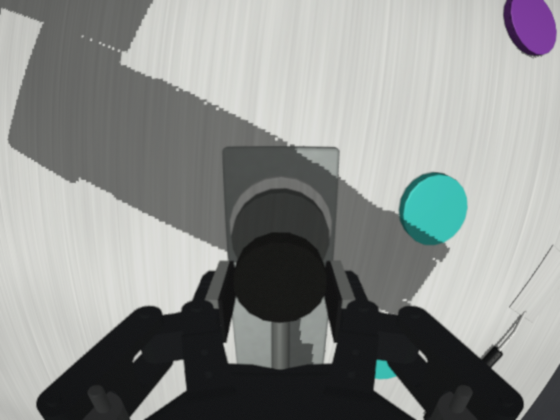

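The small disc is held, with its front edge at (280,233) and its sides at u=234..327. The wide disc's front edge is at v=188 and the saddle's at v=178. I'll compute the offsets.

```bash
python3 - <<'E'
from h import *
c,s,M=pickle.load(open("w7.pkl","rb")); z=s["eef_pos"][2]
f=lambda uv,h:(M.T@(wristpts(c,s,M,uv,h)-s["eef_pos"])).round(4)[:2]
print("saddle",f((280,178),.05)-[.035,0],"wide",f((280,188.5),.064)-[.032,0],"small",f((280,233),z+.0013)-[.023,0],"LR",f((234,278),z+.0013),f((327,278),z+.0013),"wide LR",f((231.5,235),.064),f((330,235),.064),"saddle LR",f((230,225),.05),f((331,225),.05))
E
```

```text
saddle [-0.0003  0.0007] wide [-0.0007  0.0007] small [0.0026 0.0006] LR [ 0.0024 -0.0212] [0.0024 0.0229] wide LR [ 0.0007 -0.0304] [0.0007 0.0328] saddle LR [ 0.0023 -0.0333] [0.0023 0.0354]
```

Call:
jog_arm:
  plan:
    - [[-0.001,0,0.01,0,0.45],[-0.002,0,0.015,0,0.45],[0,0,0.01,0,0.45],[0,0,0.005,0,0.45],[0,0,0.002,0,0.45],[0,0,0.001,0,0.45],[0,0,0,0,0.45],[0,0,0,0,0.45]]

```text
t: 14.33
eef_pos: [0.4661, -0.115, 0.0784]
ee_rot: [0.0, 0.668, 0.744, 0.0]
force: [0.0, -0.8, -0.6]
finger_gap: 0.0445
grasp_force: 25.8
```

```bash
python3 - <<'E'
from h import *
s,M=delta(.4655,-.1125,.077,96.3)
E
```

```text
t 14.33 pos [ 0.4661 -0.115   0.0784] head 96.19 tilt [ 0.001 -0.    -1.   ] delta [ 0.0026 -0.0003  0.0014] turn -0.0019 gap 0.0445 F [ 0.  -0.8 -0.6] 25.767893493175507
```

Lower 2 mm more, release, and rise.

Call:
jog_arm:
  plan:
    - [[0,0,0.001,0,0.45],[0,0,0.001,0,0.45],[0,0,0,0,0.45],[0,0,0,0,0.55],[0,0,0,0,0.65],[0,0,0,0,0.8],[0,0,0,0,0.8],[0,0,0,0,0.8]]

```text
t: 15.0
eef_pos: [0.4655, -0.1148, 0.076]
ee_rot: [-0.0, 0.668, 0.744, -0.0]
force: [-0.8, 0.8, 0.3]
finger_gap: 0.0677
grasp_force: 0.0
```

Call:
jog_arm:
  plan:
    - [[0,0,-0.01,0,0.8],[0,0,-0.02,0,0.8],[0,0,-0.03,0,0.8],[0,0,-0.02,0,0.8],[0,0,0,0,0.8],[0,0,0,0,0.8]]

```text
t: 15.5
eef_pos: [0.4671, -0.1154, 0.1582]
ee_rot: [0.002, 0.668, 0.744, 0.001]
force: [0.3, -0.3, -0.6]
finger_gap: 0.0683
grasp_force: 0.0
```

```bash
python3 - <<'E'
from h import *
s,M=delta(.488,-.322,.16,96.3)
c=viewer.capture("wrist"); pickle.dump((c,s,M),open("w8.pkl","wb"))
g=c["color"].max(2); 
for lo in (45,62):
  m=np.zeros_like(g,bool);m[120:300,200:345]=g[120:300,200:345]<lo
  ce,a,ci,cn=blob(m,(277,220)); print(lo,ce,a,ci,cv2.boundingRect(cn),wristpts(c,s,M,ci[0],.078).round(4))
print(g[170:300:3,277])
cv2.imwrite("pics/w8.png",c["color"])
E
```

```text
t 15.5 pos [ 0.4671 -0.1154  0.1582] head 96.19 tilt [ 0.004 -0.002 -1.   ] delta [-0.2076 -0.0015 -0.0014] turn -0.0019 gap 0.0683 F [ 0.3 -0.3 -0.6] 0.0
45 [277.44385343 220.57180851] 3384 ((277.561767578125, 220.70849609375), 33.28266525268555) (245, 188, 66, 65) [ 0.4662 -0.1136  0.078 ]
62 [276.92959296 212.45654565] 5454 ((277.0862121582031, 213.3275909423828), 42.61195373535156) (235, 171, 85, 83) [ 0.4653 -0.1082  0.078 ]
[ 81  40  50  49  48  48  45  18  20  23  21  21  21  22  22  21  22  22
  21  22  22  22  21  22  21  21  21  21  83  98  98  51  51  51  50  50
  78 106 108 108 108 108 107 106]
```

The stack is placed, with the small disc within about 2 mm of the axis. Now to the jack grip.

Call:
jog_arm:
  plan:
    - [[-0.02,0,0,0,0.8],[-0.035,0,0,0,0.8],[-0.035,0,0,0,0.8],[-0.035,0,0,0,0.8],[-0.035,0,0,0,0.8],[-0.035,0,0,0,0.8],[-0.011,0,0,0,0.8],[0,0,0,0,0.8]]

```text
t: 16.22
eef_pos: [0.4874, -0.3221, 0.1546]
ee_rot: [-0.001, 0.669, 0.743, -0.0]
force: [-0.4, -0.4, 0.6]
finger_gap: 0.0681
grasp_force: 0.0
```

Call:
jog_arm:
  plan:
    - [[0,0,0,0,0.8],[0,0,0,0,0.8]]

```text
t: 16.38
eef_pos: [0.4868, -0.3179, 0.1548]
ee_rot: [-0.002, 0.668, 0.744, 0.0]
force: [-0.1, -0.8, 0.8]
finger_gap: 0.0679
grasp_force: 0.0
```

```bash
python3 - <<'E'
from h import *
s,M=delta(.488,-.322,.055,96.3)
c=viewer.capture("wrist"); pickle.dump((c,s,M),open("w9.pkl","wb"))
cv2.imwrite("pics/w9.png",c["color"])
E
```

```text
t 16.38 pos [ 0.4868 -0.3179  0.1548] head 96.22 tilt [-0.002  0.003 -1.   ] delta [-0.0045  0.001   0.0998] turn -0.0013 gap 0.0679 F [-0.1 -0.8  0.8] 0.0
```

View pics/w9.png

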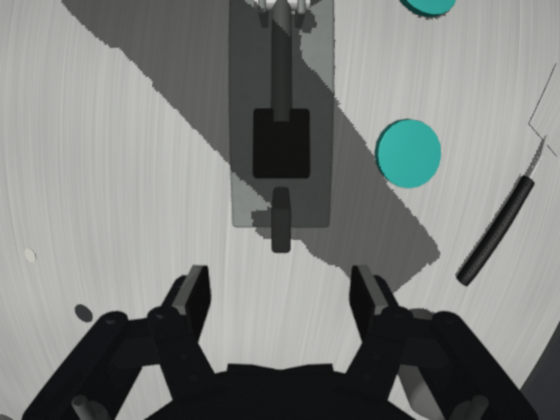

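This shows the grip block at u≈281.5, with its top's back edge at v≈252. The paddle is just ahead at (281,143), and the handle is up.

```bash
python3 - <<'E'
from h import *
c,s,M=pickle.load(open("w9.pkl","rb"))
f=lambda uv,h:(M.T@(wristpts(c,s,M,uv,h)-s["eef_pos"])).round(4)[:2]
print(f((281.5,252),.08)+[.017,0], f((272,245),.08),f((291,245),.08),"paddle back",f((281,178),.094),"base back",f((281,227),.012))
delta(.488,-.322,.055,96.3)
E
```

```text
[-0.0027  0.0018] [-0.0142 -0.0049] [-0.0142  0.0085] paddle back [0.0369 0.0013] base back [-0.0266  0.0017]
t 16.43 pos [ 0.487  -0.3178  0.1552] head 96.25 tilt [-0.002  0.002 -1.   ] delta [-0.0046  0.0007  0.1001] turn -0.0008 gap 0.0681 F [0.3 0.3 0. ] 0.0
```

Call:
jog_arm:
  plan:
    - [[-0.003,0.0015,0.01,0,0.6],[0,0,0.025,0,0.5],[0,0,0.025,0,0.5],[0,0,0.02,0,0.5],[0,0,0.015,0,0.5],[0,0,0.005,0,0.5],[0,0,0,0,0.5],[0,0,0,0,0.5]]

```text
t: 17.1
eef_pos: [0.4898, -0.322, 0.0561]
ee_rot: [-0.0, 0.668, 0.745, 0.0]
force: [0.6, -0.3, -0.4]
finger_gap: 0.0426
grasp_force: 0.0
```

Call:
jog_arm:
  plan:
    - [[0,0,0,0,0.3],[0,0,0,0,0.2],[0,0,0,0,0.1],[0,0,0,0,0],[0,0,0,0,0],[0,0,0,0,0]]
  squeeze: 70

```text
t: 17.6
eef_pos: [0.4899, -0.3234, 0.0576]
ee_rot: [0.001, 0.668, 0.744, -0.001]
force: [-3.3, -0.0, 5.9]
finger_gap: 0.0125
grasp_force: 70.3
```

```bash
cat >> h.py <<'E'
def stack():
    c=viewer.capture("top"); P=cloud(c); s,M=delta(0,0,0)
    out={}
    for nm,lo,hi,(x0,x1,y0,y1) in(("nut",.111,.13,(.455,.51,.08,.14)),):
        q=P.reshape(-1,3); q=q[(q[:,2]>lo)&(q[:,2]<hi)&(q[:,0]>x0)&(q[:,0]<x1)&(q[:,1]>y0)&(q[:,1]<y1)]; print(nm,len(q),q.mean(0).round(4))
    return c,P
E
python3 - <<'E'
from h import *
c,P=stack(); pickle.dump(c,open("top3.pkl","wb")); g=c["color"].max(2)
m=np.zeros_like(g,bool); m[240:290,290:340]=g[240:290,290:340]<48
ce,a,ci,cn=blob(m,(313,262)); print("small?",ce,a,ci,ray(c,ce,.078).round(4))
# dome nut by colour
m=np.zeros_like(g,bool); m[247:270,208:229]=g[247:270,208:229]<100
ce,a,ci,cn=blob(m,(218,257)); print("nut",ce,a,ci,ray(c,ce,.112).round(4))
# ear outline white
m=np.zeros_like(g,bool); m[235:280,203:240]=g[235:280,203:240]>170
ce,a,ci,cn=blob(m,(222,257)); print(cv2.boundingRect(cn),[ray(c,(u,v),.1).round(4) for u,v in cn[cn[:,0,0].argsort()][-3:,0]])
E
```

```text
t 17.65 pos [ 0.4899 -0.3234  0.0577] head 96.22 tilt [ 0.001 -0.002 -1.   ] delta [ 0.3747 -0.4519  0.0567] turn None gap 0.0133 F [-3.2 -0.8  5.6] 70.27957320213318
nut 27 [0.4823 0.1114 0.115 ]
small? [316.97627119 261.50847458] 295 ((317.1558532714844, 261.3766174316406), 9.798575401306152) [ 0.4664 -0.1169  0.078 ]
nut [217.57575758 257.06060606] 33 ((217.5, 257.0), 3.201662063598633) [0.4822 0.1109 0.112 ]
(203, 235, 28, 37) [array([0.4769, 0.0839, 0.1   ]), array([0.4883, 0.0838, 0.1   ]), array([0.4837, 0.0838, 0.1   ])]
```

```bash
python3 - <<'E'
from h import *
c=pickle.load(open("top3.pkl","rb")); g=c["color"].max(2); P=cloud(c)
print(g[261,292:340]); print((P[261,292:340,2]*1000).astype(int)); print(g[243:283,316])
print("saddle0",pickle.load(open("top.pkl","rb"))["color"].max(2)[262,292:340])
for lo,hi in((.071,.085),(.057,.071)):
    q=P[238:288,288:332].reshape(-1,3);q=q[(q[:,2]>lo)&(q[:,2]<hi)]
    print(lo,len(q),q.mean(0).round(4),((q.min(0)+q.max(0))/2).round(4),(q.max(0)-q.min(0)).round(3))
E
```

```text
[ 80  58  52  50  50  48  59 104 166 179 138  88  74  75  68  51  37  31
  31  31  34  36  36  33  33  33  31  34  33  33  33  35  32  29  42  61
  71  75  71  80 112 128 119  92  65  54  51  51]
[-2 11 14 10  9 11 14 11 48 48 58 63 64 67 62 78 75 77 75 75 73 78 80 76
 76 79 79 74 75 76 76 77 77 78 76 60 66  8  9 50 54 57 55 58 54 56 62 56]
[82 67 55 52 56 64 68 75 67 52 38 36 34 33 32 34 33 34 33 32 34 37 30 35
 33 34 32 34 47 61 73 78 82 74 61 49 51 58 68 69]
saddle0 [107  98 104 110 110 109 104 121 160 180 182 182 179 179 180 178 178 177
 176 174 177 176 173 176 175 174 174 174 173 172 172 171 168 171 170 165
 139  94  65  71 108 132 134 110  76  60  73  85]
0.071 299 [ 0.4662 -0.1162  0.0777] [ 0.4664 -0.1159  0.0782] [0.044 0.045 0.012]
0.057 272 [ 0.4654 -0.1119  0.0636] [ 0.4649 -0.1173  0.0639] [0.061 0.069 0.013]
```

The handle is up and the discs are on the saddle, the small one about 3–5 mm behind its axis, which is within tolerance. I'll slide gently toward the lift point, about 0.22 m along tool x and 0.042 m along tool y.

Call:
jog_arm:
  plan:
    - [[0.003,0.0006,0,0,0],[0.006,0.001,0,0,0],[0.008,0.0015,0,0,0],[0.008,0.0015,0,0,0],[0.008,0.0015,0,0,0],[0.008,0.0015,0,0,0],[0.006,0.001,0,0,0],[0.003,0.0006,0,0,0]]

```text
t: 18.32
eef_pos: [0.495, -0.2748, 0.0576]
ee_rot: [0.003, 0.668, 0.744, -0.002]
force: [-0.5, -7.8, -0.2]
finger_gap: 0.0129
grasp_force: 69.4
```

```bash
cat >> h.py <<'E'
def chk():
    s,M=delta(0,0,0); c=viewer.capture("top"); P=cloud(c).reshape(-1,3); g=c["color"].max(2).ravel()
    x=M[:,0]; e=s["eef_pos"]+.212*x; e[2]=0; print("saddle exp from tcp",e.round(4))
    for n,lo,hi in(("small",.071,.085),("wide",.057,.071),("saddle",.042,.055)):
        k=(abs(P[:,2]-(lo+hi)/2)<(hi-lo)/2)&(np.hypot(*(P[:,:2]-e[:2]).T)<.045); q=P[k]
        if len(q): print(n,len(q),q.mean(0).round(4),((q.min(0)+q.max(0))/2).round(4),"front",(((q-e)@x).max()).round(4),"lat",((q-e)@M[:,1]).min().round(4),((q-e)@M[:,1]).max().round(4))
    return c
E
python3 - <<'E'
from h import *
chk()
E
```

```text
t 18.32 pos [ 0.495  -0.2748  0.0576] head 96.17 tilt [ 0.003 -0.007 -1.   ] delta [ 0.3269 -0.4627  0.0543] turn None gap 0.0129 F [-0.5 -7.8 -0.2] 69.39603924751282
saddle exp from tcp [ 0.4722 -0.0641  0.    ]
small 296 [ 0.4714 -0.0677  0.0777] [ 0.472  -0.068   0.0779] front 0.0173 lat -0.0228 0.0218
wide 281 [ 0.4716 -0.0652  0.0636] [ 0.4706 -0.0711  0.0636] front 0.029 lat -0.0327 0.0298
saddle 124 [ 0.471  -0.0533  0.0504] [ 0.4702 -0.0677  0.0489] front 0.0359 lat -0.0356 0.0326
```

Call:
jog_arm:
  plan:
    - [[0.004,0.0007,0,0,0],[0.007,0.0012,0,0,0],[0.008,0.0014,0,0,0],[0.008,0.0014,0,0,0],[0.008,0.0014,0,0,0],[0.008,0.0014,0,0,0],[0.008,0.0014,0,0,0],[0.008,0.0014,0,0,0]]

```text
t: 19.03
eef_pos: [0.4991, -0.2154, 0.0577]
ee_rot: [0.004, 0.668, 0.744, -0.002]
force: [0.4, -8.5, 0.4]
finger_gap: 0.0128
grasp_force: 69.5
```

Call:
jog_arm:
  plan:
    - [[0.008,0.0014,0,0,0],[0.008,0.0014,0,0,0],[0.008,0.0014,0,0,0],[0.008,0.0014,0,0,0],[0.008,0.0014,0,0,0],[0.008,0.0014,0,0,0],[0.006,0.001,0,0,0],[0.003,0.0005,0,0,0]]

```text
t: 19.7
eef_pos: [0.5028, -0.1571, 0.0576]
ee_rot: [0.004, 0.668, 0.744, -0.002]
force: [-0.3, -8.6, 1.1]
finger_gap: 0.0128
grasp_force: 69.6
```

```bash
python3 - <<'E'
from h import *
chk()
E
```

```text
t 19.7 pos [ 0.5028 -0.1571  0.0576] head 96.16 tilt [ 0.003 -0.007 -1.   ] delta [ 0.2106 -0.4832  0.0549] turn None gap 0.0128 F [-0.3 -8.6  1.1] 69.56895589828491
saddle exp from tcp [0.4801 0.0537 0.    ]
small 299 [0.4796 0.0497 0.0775] [0.4791 0.0499 0.0775] front 0.0179 lat -0.023 0.0215
wide 275 [0.4785 0.0512 0.0636] [0.4798 0.0463 0.0638] front 0.029 lat -0.0321 0.0302
saddle 108 [0.4805 0.0594 0.0502] [0.4785 0.0482 0.0497] front 0.034 lat -0.0356 0.0333
```

Call:
jog_arm:
  plan:
    - [[0.004,0.0007,0,0,0],[0.007,0.0012,0,0,0],[0.008,0.0013,0,0,0],[0.008,0.0013,0,0,0],[0.008,0.0013,0,0,0],[0.008,0.0013,0,0,0],[0.008,0.0012,0,0,0],[0.005,0.0008,0,0,0]]

```text
t: 20.42
eef_pos: [0.5059, -0.1004, 0.0577]
ee_rot: [0.004, 0.668, 0.744, -0.002]
force: [-0.4, -8.5, 1.6]
finger_gap: 0.0131
grasp_force: 69.7
```

Call:
jog_arm:
  plan:
    - [[0.002,0,0,0,0],[0,0,0,0,0]]

```text
t: 20.58
eef_pos: [0.5058, -0.0981, 0.0577]
ee_rot: [0.003, 0.668, 0.744, -0.001]
force: [0.2, -6.6, 2.9]
finger_gap: 0.0131
grasp_force: 69.7
```

```bash
python3 - <<'E'
from h import *
c=chk(); g=c["color"].max(2); m=np.zeros_like(g,bool); m[247:270,208:229]=g[247:270,208:229]<100
ce,a,ci,cn=blob(m,(218,257)); print("nut",ce,a,ray(c,ce,.113).round(4))
c=viewer.capture("scene"); cv2.imwrite("pics/s9.png",c["color"][110:260,180:420])
E
```

```text
t 20.58 pos [ 0.5058 -0.0981  0.0577] head 96.16 tilt [ 0.004 -0.006 -1.   ] delta [ 0.1522 -0.4925  0.0552] turn None gap 0.0131 F [ 0.2 -6.6  2.9] 69.65206861495972
saddle exp from tcp [0.483  0.1127 0.    ]
wide 94 [0.4835 0.0872 0.0626] [0.4811 0.0901 0.0629] front 0.002 lat -0.0326 0.0285
saddle 46 [0.4853 0.0946 0.0502] [0.4819 0.0983 0.05  ] front 0.018 lat -0.0356 0.0334
nut [217.7027027  257.13513514] 37 [0.482  0.1105 0.113 ]
```

The saddle is at about (0.483, 0.1125) and the nut at (0.482, 0.1105). I'll let go, rise, move over the paddle and close the fingers.

Call:
jog_arm:
  plan:
    - [[0,0,0,0,0.15],[0,0,0,0,0.25],[0,0,0,0,0.4],[0,0,0,0,0.5],[0,0,0,0,0.5],[0,0,-0.01,0,0.5],[0,0,-0.02,0,0.5],[0,0,-0.02,0,0.5]]
  squeeze: 20

```text
t: 21.35
eef_pos: [0.5027, -0.0951, 0.1063]
ee_rot: [-0.001, 0.668, 0.744, -0.0]
force: [0.3, -1.1, 0.3]
finger_gap: 0.0427
grasp_force: 0.0
```

Call:
jog_arm:
  plan:
    - [[0,0,-0.02,0,0.3],[0,0,-0.01,0,0],[0,0,0,0,0],[0,0,0,0,0],[0,0,0,0,0]]

```text
t: 21.77
eef_pos: [0.5029, -0.0953, 0.1351]
ee_rot: [-0.001, 0.668, 0.744, -0.0]
force: [-0.2, 0.6, -0.2]
finger_gap: -0.0001
grasp_force: 0.0
```

```bash
python3 - <<'E'
from h import *
x=np.array([np.cos(np.radians(96.2)),np.sin(np.radians(96.2))]); 
s,M=delta(.483-.150*x[0],.1125-.150*x[1],.11,96.2)
c=viewer.capture("top"); P=cloud(c).reshape(-1,3)
e=np.array([.483,.1125]); 
d=P[:,:2]-e; a=d@x; b=d@np.array([x[1],-x[0]])
for n,lo,hi,a0,a1 in(("grip",.072,.085,-.24,-.19),("paddle",.07,.1,-.18,-.125),("wide",.058,.07,-.04,.05)):
    k=(P[:,2]>lo)&(P[:,2]<hi)&(a>a0)&(a<a1)&(abs(b)<.04)
    if k.sum(): print(n,k.sum(),"along",a[k].min().round(4),a[k].max().round(4),"lat",b[k].min().round(4),b[k].max().round(4))
E
```

```text
t 21.77 pos [ 0.5029 -0.0953  0.1351] head 96.19 tilt [-0.002  0.001 -1.   ] delta [0.0587 0.0027 0.0251] turn -0.0001 gap -0.0001 F [-0.2  0.6 -0.2] 0.0
paddle 296 along -0.1704 -0.1254 lat -0.0183 0.0176
wide 81 along -0.0386 0.0024 lat -0.0328 0.0284
```

Call:
jog_arm:
  plan:
    - [[0.01,0.001,0,0,0],[0.02,0.001,0,0,0],[0.02,0.001,0,0,0],[0.009,0,0.01,0,0],[0,0,0.01,0,0],[0,0,0.005,0,0],[0,0,0,0,0]]

```text
t: 22.4
eef_pos: [0.4985, -0.0366, 0.1085]
ee_rot: [-0.002, 0.668, 0.744, -0.001]
force: [-0.0, -0.1, 0.1]
finger_gap: 0.0001
grasp_force: 0.0
```

Call:
jog_arm:
  plan:
    - [[0,0,0.01,0,0],[-0.001,0,0.01,0,0],[-0.001,0,0.01,0,0],[-0.001,0,0.01,0,0],[-0.001,0,0.008,0,0],[-0.001,0,0.006,0,0],[0,0,0.005,0,0],[0,0,0.003,0,0]]

```text
t: 23.07
eef_pos: [0.5026, -0.0432, 0.05]
ee_rot: [0.002, 0.668, 0.744, 0.0]
force: [-2.5, -0.5, 12.0]
finger_gap: -0.0002
grasp_force: 5.9
```

Call:
jog_arm:
  plan:
    - [[0,0,0.002,0,0],[0,0,0,0,0],[0,0,0,0,0]]

```text
t: 23.32
eef_pos: [0.5026, -0.0431, 0.0483]
ee_rot: [0.002, 0.668, 0.744, 0.0]
force: [-1.3, 0.1, 11.1]
finger_gap: 0.0
grasp_force: 5.5
```

Call:
jog_arm:
  plan:
    - [[0,0,0.002,0,0],[0,0,0.002,0,0],[0,0,0,0,0],[0,0,0,0,0],[0,0,0,0,0]]

```text
t: 23.73
eef_pos: [0.5027, -0.0429, 0.0461]
ee_rot: [0.002, 0.668, 0.744, 0.001]
force: [-7.0, -0.5, 24.3]
finger_gap: -0.0001
grasp_force: 12.1
```

```bash
cat >> h.py <<'E'
def nut():
    c=viewer.capture("top"); P=cloud(c).reshape(-1,3)
    def h(x0,x1,y0,y1):
        k=(P[:,0]>x0)&(P[:,0]<x1)&(P[:,1]>y0)&(P[:,1]<y1); q=P[k][:,2]; q=q[(q>.08)&(q<.16)]; return np.median(q).round(4),np.percentile(q,95).round(4),len(q)
    print("ear",h(.46,.505,.09,.13),"panel edge",h(.42,.56,.15,.17),"far",h(.42,.58,.31,.33))
    return c
E
python3 - <<'E'
from h import *
delta(0,0,0); nut()
P=cloud(pickle.load(open("top3.pkl","rb"))).reshape(-1,3)
k=(P[:,0]>.46)&(P[:,0]<.505)&(P[:,1]>.09)&(P[:,1]<.13)&(P[:,2]>.08)&(P[:,2]<.16);print("ear before",np.median(P[k][:,2]))
E
```

```text
t 23.73 pos [ 0.5027 -0.0429  0.0461] head 96.13 tilt [ 0.003 -0.001 -1.   ] delta [ 0.0964 -0.4954  0.0446] turn None gap -0.0001 F [-7.  -0.5 24.3] 12.09562998265028
ear (np.float64(0.1171), np.float64(0.1283), 350) panel edge (np.float64(0.1138), np.float64(0.1303), 568) far (np.float64(0.1218), np.float64(0.1259), 474)
ear before 0.10194341195106205
```

The ear rose 15 mm and the handle is at its stop (24 N). Now let it come up slowly.

Call:
jog_arm:
  plan:
    - [[0,0,-0.004,0,0],[0,0,-0.006,0,0],[0,0,-0.008,0,0],[0.001,0,-0.008,0,0],[0.001,0,-0.01,0,0],[0.001,0,-0.01,0,0],[0.001,0,-0.01,0,0],[0.001,0,-0.01,0,0]]

```text
t: 24.45
eef_pos: [0.4998, -0.0368, 0.1093]
ee_rot: [-0.0, 0.668, 0.744, -0.0]
force: [-0.3, 0.1, 0.1]
finger_gap: -0.0
grasp_force: 0.0
```

Call:
jog_arm:
  plan:
    - [[0,0,-0.005,0,0],[0,0,0,0,0],[0,0,0,0,0],[0,0,0,0,0],[0,0,0,0,0]]

```text
t: 24.87
eef_pos: [0.4996, -0.0365, 0.1132]
ee_rot: [-0.001, 0.668, 0.744, -0.0]
force: [0.8, 0.9, -0.2]
finger_gap: 0.0001
grasp_force: 0.0
```

```bash
python3 - <<'E'
from h import *
delta(0,0,0); c=nut(); P=cloud(c).reshape(-1,3)
x=np.array([np.cos(np.radians(96.2)),np.sin(np.radians(96.2))]);d=P[:,:2]-[.483,.1125]; a=d@x; b=d@np.array([x[1],-x[0]])
for n,lo,hi,a0,a1 in(("grip",.072,.085,-.24,-.19),("paddle",.07,.1,-.18,-.125),("wide",.058,.07,-.04,.05),("small",.072,.084,-.04,.05),("saddle",.044,.055,-.036,.05)):
    k=(P[:,2]>lo)&(P[:,2]<hi)&(a>a0)&(a<a1)&(abs(b)<.04)
    if k.sum(): print(n,k.sum(),"along",a[k].min().round(4),a[k].max().round(4),"lat",b[k].min().round(4),b[k].max().round(4))
E
```

```text
t 24.87 pos [ 0.4996 -0.0365  0.1132] head 96.19 tilt [-0.002  0.    -1.   ] delta [ 0.0901 -0.4926  0.1141] turn None gap 0.0001 F [ 0.8  0.9 -0.2] 0.0
ear (np.float64(0.1023), np.float64(0.113), 351) panel edge (np.float64(0.1018), np.float64(0.1195), 561) far (np.float64(0.1176), np.float64(0.1225), 468)
wide 83 along -0.0387 0.003 lat -0.0328 0.0284
saddle 33 along -0.0359 0.0184 lat -0.0356 0.0334
```

The carrier is down and the stack is unmoved. Second stroke.

Call:
jog_arm:
  plan:
    - [[0,0,0.012,0,0],[-0.001,0,0.012,0,0],[-0.001,0,0.01,0,0],[-0.001,0,0.01,0,0],[-0.001,0,0.008,0,0],[-0.001,0,0.006,0,0],[0,0,0.005,0,0],[0,0,0.003,0,0]]

```text
t: 25.58
eef_pos: [0.5025, -0.0425, 0.0493]
ee_rot: [0.001, 0.668, 0.744, 0.0]
force: [-2.0, -0.8, 11.5]
finger_gap: 0.0002
grasp_force: 5.9
```

Call:
jog_arm:
  plan:
    - [[0,0,0.002,0,0],[0,0,0.002,0,0],[0,0,0.001,0,0],[0,0,0,0,0],[0,0,0,0,0],[0,0,0,0,0]]

```text
t: 26.08
eef_pos: [0.5026, -0.0423, 0.0463]
ee_rot: [0.001, 0.668, 0.744, 0.0]
force: [-5.2, -0.5, 23.0]
finger_gap: -0.0002
grasp_force: 11.6
```

```bash
python3 - <<'E'
from h import *
delta(0,0,0); nut()
E
```

```text
t 26.08 pos [ 0.5026 -0.0423  0.0463] head 96.19 tilt [ 0.003 -0.001 -1.   ] delta [ 0.0963 -0.4952  0.0449] turn None gap -0.0002 F [-5.2 -0.5 23. ] 11.629564426839352
ear (np.float64(0.1172), np.float64(0.1272), 355) panel edge (np.float64(0.1138), np.float64(0.1309), 576) far (np.float64(0.1218), np.float64(0.1259), 473)
```

The carrier is raised and the handle is held at its stop, so I'll hand in.

```bash
python3 -c "
from plant import order
print(order.finish_job())"
```

```text
the job is handed in; nothing more can be done
None
```

I handed the job in at 26 s with the handle held at its stop (23 N) and the carrier's ear about 15 mm up on the jack; the hand-in call returned no verdict. In the top camera's last clear reading, during the slide, the small disc lay about 4–6 mm behind the saddle axis (limit 10 mm).

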